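Start the float-painting lathe

TASK

Get the paint lathe running, in this order: press the raised, white-striped end of the black rocker on the grey supply box right down, push the blue plunger on top of the green lathe fully in, then press the green start button on the control box and let it come up again. Only press, with the tips of the closed fingers: leave the red and yellow buttons alone, pick nothing up, and do not disturb the jars, float, bottle and other things standing about.

Things in the scene. Friction and masses are not known exactly. Their poses are not given: they have to be found in the camera images.
- supply: grey supply box, 140 x 100 mm, 48 mm high (dark bezel to 54 mm), fixed to the bench; origin at the centre of its underside, x along the rocker's length towards the white-striped end, z up. Its place and yaw change
- rocker (a joint): tilt of the black paddle rocker (90 mm long, 44 mm wide, 12 mm thick) on the supply box, rad: about 0 off (white-striped end raised), 0.4 on (that end fully down, at its stop). Its pivot lies across the box's middle, 68 mm above the bench. No spring: it stays where it is left, and needs a moment of about 0.08 N m, some 3 N at the striped end and more nearer the pivot
- rocker_end (a point): middle of the top face of the rocker's white stripe (stripe 22 mm long), 31 mm from the pivot along the paddle; the place to press. About 80 mm above the bench when off; it sinks about 12 mm to the stop. It moves with the rocker
- lathe: small green-headed paint lathe with an aluminium motor on a dark base plate 260 x 110 mm, fixed to the bench, a pink and white float in its chuck; origin on the bench right under the plunger, x along the spindle towards the motor, z up. Motor up to 108 mm high, head 113 mm high, steel collar round the plunger 121 mm high
- plunger (a joint): how far the blue spindle-lock plunger is pushed in, m: about 0 out, 0.010 fully in, at its stop. No spring: it stays where it is left; it takes about 5 N to move
- plunger_top (a point): centre of the top of the blue plunger cap (32 mm across), 143 mm above the bench when out, 133 mm when fully in
- control: dark grey control box, 100 mm (x) by 200 mm (y), 60 mm high, fixed to the bench; origin at the centre of its underside. Three round buttons stand in a row along its y, 60 mm apart, in an order that changes; each button is 32 mm across in a black housing 48 mm across and 12 mm high
- start (a joint): travel of the green start button, the one to press, m: 0 up, 0.006 fully down at 5 N; springs back when let go
- start_top (a point): centre of the top of the green button, about 82 mm above the bench when up
- stop (a joint): travel of the red stop button, not to be pressed, m: 0 up, 0.006 fully down at 5 N; springs back when let go
- stop_top (a point): centre of the top of the red button, about 82 mm above the bench when up
- jog (a joint): travel of the yellow jog button, not to be pressed, m: 0 up, 0.006 fully down at 5 N; springs back when let go
- jog_top (a point): centre of the top of the yellow button, about 82 mm above the bench when up
- jar_pink: jar with a pink cap, 44 mm across, 60 mm high; loose, not to be disturbed; origin at its underside
- tape: yellow tape ring, 48 mm across, 20 mm high; loose, not to be disturbed; origin at its underside
- jar_white: jar with a white cap, 44 mm across, 55 mm high; loose, not to be disturbed; origin at its underside
- float: loose pink and white fishing float lying along its x, 35 mm thick, body 62 mm, 127 mm with its thin stems; loose, not to be disturbed; origin at its underside
- bottle: clear bottle, 64 mm across, 190 mm high; loose, not to be disturbed; origin at its underside
- cup: white cup, 72 mm across, 85 mm high; loose, not to be disturbed; origin at its underside
- brush: paint brush lying on the bench; loose, not to be disturbed; origin at its underside

How it is judged:
By the outcome, as a careful person would: the job done as asked, in the order asked, and still so for the second after the job is handed in, with the robot touching nothing.
It also fails if it takes over 54 s, if anything falls off the work surface, if the arm or the gripper's body presses on something with over 40 N, if the wrist force passes 120 N, or if a joint passes its speed limit or range.

ROBOT

A 6-joint arm with a two-finger parallel gripper is mounted at the origin on the work surface. World frame = base frame: x ahead of the robot, y to its left, z up, the work surface at z = 0. Lengths are in m, angles in rad, forces in N, time in s.
With the tool pointing down it reaches from about 0.3 to 0.75 m from the base axis. Payload 8.5 kg.
Tool frame: the origin (TCP) lies between the finger pads; the fingertips stand 25 mm ahead of it and the grasp point (between the pads) lies 6 mm ahead of it; z points along the fingers, y is the direction in which the jaws open and shut (so a half turn about z gives the same grasp; the last joint's range is limited). The gripper opens to 88 mm and grips with 3 to 60 N. Pads are 18 mm wide; open, the fingers measure 123 mm over their backs; the gripper's body (75 mm by 187 mm) begins 45 mm behind the grasp point.
Start: joints at [-1.324, 0.381, 1.297, -0, 1.464, -0.215], TCP at [0.245, -0.492, 0.264] pointing down, gripper open.
Joint ranges: [-3.11, 3.11], [-0.89, 2.33], [0.22, 2.48], [-1.42, 4.56], [0.17, 2.85], [-2.88, 2.88]. Speed limits (rad/s): [2.39, 2.39, 3.14, 3.14, 3.14, 3.14].

INTERFACE

Orientations are given as a 3x3 rotation matrix whose columns are the frame's x, y, z axes.
In Python, from rig import reach, move_l, goto_joints, grip, pause, inverse_kinematics, read_state, grab_frame, PlanningError, hand_in, silhouettes, place_of gives the robot as it stands. Calls block until the motion is done:
- reach(position, orientation): joint-space move of the TCP to a pose.
- move_l(position, vel=0.15, frame=None): straight line of the TCP; frame=None keeps the orientation; vel is the mean speed in m/s.
- goto_joints(angles): joint-space move.
- grip(opening, newtons=None): opening from 0.0 (shut) to 1.0 (fully open); newtons is the grip in N (None keeps the last); returns when the fingers have stopped.
- pause(seconds).
- inverse_kinematics(position, orientation): joint angles nearest the present ones, or None.
- read_state(): the state.
- grab_frame(name): name is "scene" or "top" or "wrist"; returns a dict with "img" (384x512x3 uint8, blue, green, red), "z_map" (384x512 float32, m along the optical axis (not along the pixel's ray), 0 where there is no reading), "intrinsics" (3x3 intrinsics, pixels), "R" (3x3) and "t" (3): a world point X has camera coordinates R X + t; the wrist camera has in their place "tool_from_camera" (4x4, takes a point from camera to tool coordinates, whose origin is the TCP and whose axes are the flange's). Camera axes: x right, y down, z forward; pixel columns grow to the right and rows downward; lengths in m; the calibration is good to about 2 mm. A picture is of the moment at which its call begins: read the wrist's pose just before it.
A pose or a line that the arm cannot do raises PlanningError and nothing moves.
- hand_in(): hands the job in, once; it reports no verdict.
Trained networks look in a picture, given as the dict that the camera call returned (one of the last four; its "shot" number tells which), for a name from the list of things; names that differ only in an ending like _2 or _b are one class to them, and where a whole thing is asked for, a point or a joint stands for the part that bears it (a point fixed in the world has none). Each returns a list of dicts, best first, with "confidence" (0 to 1); they miss things now and then, are a little off and sometimes report something else, mostly with a low value. They report only what shows in the picture. A call takes as long as a camera call.
- silhouettes(picture, thing): "pixels" (384x512 bool, what is visible of it) and "extent" ([left, top, right, bottom] in pixels, round what is visible of it).
- place_of(picture, thing): "centre" ([column, row] in pixels: a listed point, or the origin of a listed thing).
The state is a dict: "time": time; "qpos": joint angles; "joint_velocities": joint speeds; "effort": joint torques, N m; "position": TCP position; "eef_rot": TCP orientation; "wrist_force": force on the tool from outside, world axes, zero at the start; "wrist_torque": the same for the moment, N m; "finger_gap": opening from 0.0 (shut) to 1.0 (fully open).
Only numpy, scipy, OpenCV 4.12 (cv2) and the standard library are available. Lean on these libraries where they do the work, as an engineer would, in place of code of your own. Each camera call takes 0.05 s, during which the arm holds its last target.

## Working session

There is one attempt and no reset: what is moved stays moved. The work goes in short steps, each a Python script; the robot and the scene stay as the last script left them, time stands still between calls to the robot, and variables do not carry over. Pictures are saved under pics/ and viewed, and the job is handed in when it is done.

```bash
mkdir -p pics; ls; cat > h.py <<'E'
import numpy as np, cv2
from rig import *
def px2w(f,u,v,z=None):
    K=f["intrinsics"];R=f["R"];t=f["t"]
    ray=np.linalg.inv(K)@np.array([u,v,1.0])
    if z is None:
        d=f["z_map"][int(round(v)),int(round(u))]
        return R.T@(ray*d-t)
    o=-R.T@t; r=R.T@ray
    return o+r*(z-o[2])/r[2]
E
python3 - <<'E'
from h import *
s=read_state();print(s["time"],s["wrist_force"],s["finger_gap"])
for c in ["scene","top"]:
    f=grab_frame(c);cv2.imwrite(f"pics/{c}0.png",f["img"])
    for n,z in [("rocker_end",.08),("supply",0),("plunger_top",.143),("lathe",0),("start_top",.082),("stop_top",.082),("jog_top",.082),("control",0),("bottle",0),("cup",0)]:
        for p in place_of(f,n)[:2]:
            u,v=p["centre"];
            print(c,n,round(p["confidence"],2),np.round([u,v],1),px2w(f,u,v,z).round(3),px2w(f,u,v).round(3))
E
```

```text
pics
0.0 [ 0.40754214 -0.1605098  -0.86529848] 0.9970863900159931
scene rocker_end 0.87 [362.  223.2] [0.469 0.3   0.08 ] [0.466 0.299 0.077]
scene plunger_top 0.6 [209.  128.9] [ 0.532 -0.321  0.143] [ 0.529 -0.325  0.141]
scene plunger_top 0.33 [292.6 239.7] [0.707 0.269 0.143] [0.604 0.179 0.014]
scene lathe 0.69 [204.2 243.6] [0.795 0.019 0.   ] [0.8   0.028 0.009]
scene lathe 0.64 [209.2 161.9] [ 0.533 -0.335  0.   ] [ 0.549 -0.309  0.019]
scene start_top 0.5 [247.6 179.3] [ 0.573 -0.057  0.082] [ 0.569 -0.061  0.078]
scene stop_top 0.39 [266.3 182.8] [ 0.541 -0.005  0.082] [ 0.519 -0.029  0.06 ]
scene stop_top 0.23 [256.7 173.5] [ 0.529 -0.064  0.082] [ 0.443 -0.163 -0.004]
scene jog_top 0.63 [279.9 192. ] [0.542 0.057 0.082] [0.542 0.057 0.082]
scene control 0.83 [262.6 204.7] [ 0.552 -0.007  0.   ] [0.601 0.047 0.058]
scene bottle 0.65 [258.3 269.5] [0.741 0.19  0.   ] [0.759 0.21  0.03 ]
scene cup 0.57 [174.  204.8] [ 0.769 -0.19   0.   ] [ 0.774 -0.18   0.009]
top rocker_end 0.6 [130.9 247.6] [0.479 0.305 0.08 ] [0.479 0.306 0.078]
top supply 0.75 [130.  255.8] [0.464 0.329 0.   ] [0.459 0.306 0.077]
top lathe 0.63 [390.3 244.1] [ 0.532 -0.332  0.   ] [ 0.519 -0.3    0.108]
top start_top 0.61 [286.1 222.5] [ 0.56  -0.06   0.082] [ 0.56 -0.06  0.08]
top start_top 0.34 [391.3 243.6] [ 0.524 -0.31   0.082] [ 0.52  -0.301  0.113]
top stop_top 0.53 [259.  218.4] [0.566 0.006 0.082] [0.566 0.006 0.08 ]
top jog_top 0.55 [236.5 227.9] [0.54  0.058 0.082] [0.539 0.058 0.085]
top jog_top 0.23 [128.9 259.1] [0.451 0.306 0.082] [0.452 0.309 0.074]
top control 0.83 [261.2 228.1] [ 0.555 -0.001  0.   ] [ 0.543 -0.001  0.08 ]
top control 0.63 [322.5 215.3] [ 0.597 -0.158  0.   ] [ 0.587 -0.15   0.055]
top bottle 0.82 [195.3 157.9] [0.733 0.186 0.   ] [0.707 0.171 0.086]
top cup 0.79 [340.3 158.1] [ 0.755 -0.201  0.   ] [ 0.729 -0.187  0.08 ]
top cup 0.17 [255.3 140.9] [0.79  0.029 0.   ] [0.783 0.028 0.019]
```

View pics/scene0.png

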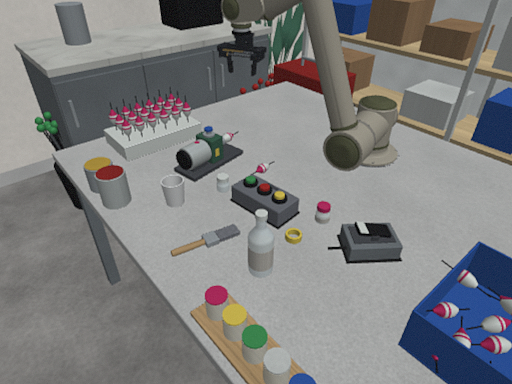

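View pics/top0.png

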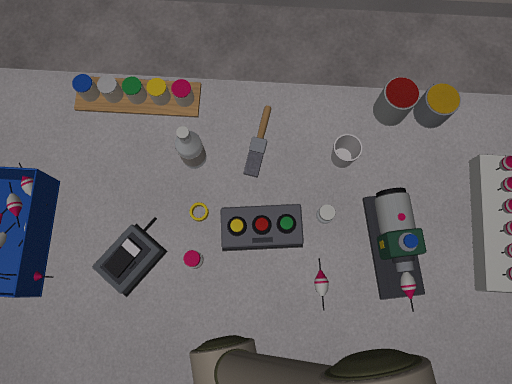

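The top view shows the supply box at about (130,260) with the stripe at about (131,249). The buttons are yellow, red and green at (237,225), (262,224) and (287,223), and the blue plunger is at (410,241). I'll refine these by colour and depth.

```bash
python3 - <<'E'
from h import *
for c,boxes in [("top",dict(green=(272,208,302,238),red=(250,212,274,236),yellow=(226,214,248,237),blue=(396,228,424,254),white=(112,235,146,262))),
  ("scene",dict(green=(242,173,258,187),red=(257,180,273,195),yellow=(272,188,288,203),blue=(202,124,216,138),white=(352,217,372,237)))]:
    f=grab_frame(c);im=f["img"].astype(int);b,g,r=im[...,0],im[...,1],im[...,2]
    M=dict(green=(g>r*1.6)&(g>b*1.4),red=(r>2*g)&(r>2*b)&(r>90),yellow=(r>120)&(g>100)&(b<90),blue=(b>1.4*g)&(b>1.6*r)&(b>80),white=(r>170)&(g>170)&(b>170))
    Z=dict(green=.082,red=.082,yellow=.082,blue=.143,white=.08)
    for n,(x0,y0,x1,y1) in boxes.items():
        m=np.zeros(b.shape,bool);m[y0:y1,x0:x1]=M[n][y0:y1,x0:x1]
        vs,us=np.nonzero(m)
        P=np.array([px2w(f,u,v) for u,v in zip(us,vs)])
        P=P[P[:,2]>Z[n]-.012] if len(P) else P
        print(c,n,len(us),np.round([us.mean(),vs.mean()],1),"med3d",np.median(P,0).round(4),"mid",((P.min(0)+P.max(0))/2).round(4),"ext",np.ptp(P,0).round(3),"ray",px2w(f,us.mean(),vs.mean(),Z[n]).round(4))
        if n=="white":
            q=P[:,:2]-P[:,:2].mean(0);print(np.linalg.svd(q,full_matrices=False)[2])
    if c=="top":
        for n,(x,y,w) in dict(sup=(130,258,50),lat=(400,240,60),con=(262,225,50)).items():
            cv2.imwrite(f"pics/z_{n}.png",cv2.resize(f["img"][y-w:y+w,x-w:x+w],(600,600),interpolation=2))
        cv2.imwrite("pics/all.png",np.hstack([cv2.resize(f["img"][y-w:y+w,x-w:x+w],(400,400)) for x,y,w in[(130,258,40),(400,240,60)]]))
        s=silhouettes(f,"supply")
        if s:
            p=s[0]["pixels"];vs,us=np.nonzero(p);P=np.array([px2w(f,u,v) for u,v in zip(us,vs)])
            k=(P[:,2]>.04)&(P[:,2]<.058)
            print(cv2.minAreaRect(P[k,:2].astype(np.float32)*1000))
E
```

```text
top green 144 [286.2 222.5] med3d [ 0.56   -0.0598  0.0807] mid [ 0.5608 -0.0608  0.078 ] ext [0.033 0.032 0.016] ray [ 0.5597 -0.0599  0.082 ]
top red 126 [261.2 223.9] med3d [ 5.528e-01 -3.000e-04  8.100e-02] mid [4.819e-01 1.000e-04 5.846e-01] ext [0.171 0.029 1.017] ray [ 5.528e-01 -2.000e-04  8.200e-02]
top yellow 125 [236.3 225.1] med3d [0.5468 0.0591 0.081 ] mid [0.4793 0.0352 0.5846] ext [0.165 0.078 1.017] ray [0.5465 0.059  0.082 ]
top blue 155 [410.8 240.5] med3d [ 0.5255 -0.3357  0.1407] mid [ 0.5257 -0.3353  0.1407] ext [0.03  0.031 0.009] ray [ 0.5253 -0.3349  0.143 ]
top white 2 [131.  242.5] med3d [0.4906 0.3061 0.0811] mid [0.4906 0.3061 0.0811] ext [0.015 0.021 0.   ] ray [0.4906 0.3065 0.08  ]
[[-0.59135307 -0.80641277]
 [-0.80641277  0.59135307]]
((454.92303466796875, 324.5936279296875), (100.66175079345703, 139.9139404296875), 52.757713317871094)
scene green 68 [250.2 179.5] med3d [ 0.5648 -0.0534  0.0802] mid [0.8574 0.3008 0.3956] ext [0.619 0.74  0.649] ray [ 0.5671 -0.0507  0.082 ]
scene red 60 [264.6 186.8] med3d [0.5576 0.0062 0.08  ] mid [0.5551 0.0026 0.0781] ext [0.029 0.031 0.009] ray [0.5587 0.0078 0.082 ]
scene yellow 72 [279.4 194.7] med3d [0.5509 0.0663 0.0803] mid [0.5479 0.0602 0.0769] ext [0.031 0.036 0.013] ray [0.5522 0.0662 0.082 ]
scene blue 35 [207.9 128.8] med3d [ 0.5312 -0.3274  0.14  ] mid [ 0.5289 -0.3308  0.1382] ext [0.024 0.033 0.008] ray [ 0.5341 -0.3239  0.143 ]
scene white 88 [362.1 226.1] med3d [0.4785 0.3093 0.0776] mid [0.4767 0.3079 0.0778] ext [0.037 0.041 0.007] ray [0.479  0.3077 0.08  ]
[[ 0.61530447  0.78828954]
 [-0.78828954  0.61530447]]
```

View pics/all.png

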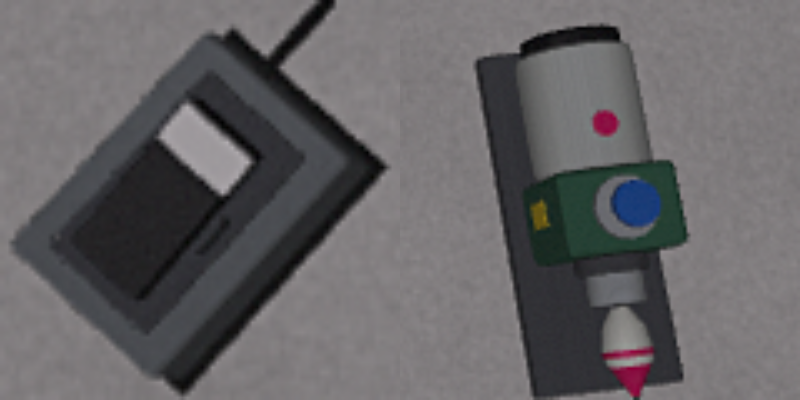

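```bash
cat >> h.py <<'E'
def down(y):
    y=np.array([y[0],y[1],0.]);y/=np.linalg.norm(y);z=np.array([0,0,-1.]);return np.column_stack([np.cross(y,z),y,z])
def go(p,y):
    best=None;q0=read_state()["qpos"]
    for s in (1,-1):
        R=down(s*np.array(y));q=inverse_kinematics(p,R)
        if q is not None:
            d=np.abs(np.array(q)-q0).max()
            if best is None or d<best[0]: best=(d,R,q)
    reach(p,best[1]);s=read_state();print("at",np.round(s["position"],4),"t",round(s["time"],2),np.round(s["wrist_force"],1))
def press(xy,z0,zmin,fmax,step=.0015):
    z=z0;f0=read_state()["wrist_force"][2]
    while z>zmin:
        z-=step;move_l([xy[0],xy[1],z],vel=.02)
        s=read_state();f=s["wrist_force"][2]-f0
        print(f"tip {s['position'][2]-.025:.4f} cmd {z-.025:.4f} F {f:.1f} t {s['time']:.2f}")
        if f>fmax:break
E
python3 - <<'E'
from h import *
grip(0.0,20);print(read_state()["finger_gap"],read_state()["time"])
a=np.array([.797,-.604]);c=np.array([.455,.3246]);xy=c+.033*a
print(xy)
go([*xy,.26],[.604,.797])
f=grab_frame("top");cv2.imwrite("pics/t1.png",f["img"])
move_l([*xy,.025+.092],vel=.15)
print(read_state()["time"])
f=grab_frame("scene");cv2.imwrite("pics/s1.png",cv2.resize(f["img"][170:290,270:430],(800,600)))
E
```

```text
0.005441308284685781 2.55
[0.481301 0.304668]
at [0.4817 0.3041 0.26  ] t 5.47 [ 0.2 -0.  -0.1]
6.625
```

View pics/s1.png

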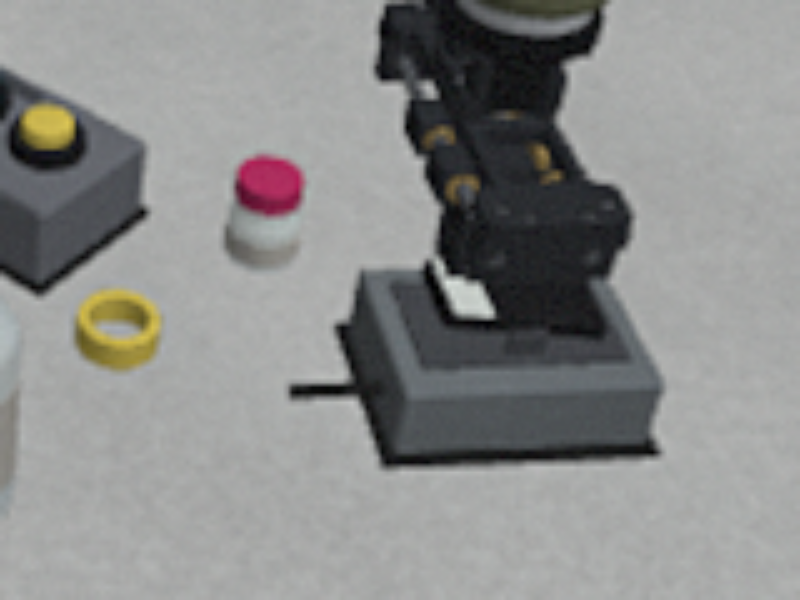

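```bash
python3 - <<'E'
from h import *
f=grab_frame("scene");s=read_state();p=np.array(s["position"]);R=np.array(s["eef_rot"])
im=cv2.resize(f["img"][170:290,270:430],(800,600),interpolation=cv2.INTER_CUBIC)
def pr(X):
    c=f["R"]@X+f["t"];u=f["intrinsics"]@c;return ((u[:2]/u[2]-[270,170])*5+2).astype(int)
for dx in(-.009,.009):
    for dy in (-.017,.017): cv2.circle(im,tuple(int(i) for i in pr(p+R@np.array([dx,dy,.025]))),4,(0,0,255),-1)
a=np.array([.797,-.604,0]);b=np.array([.604,.797,0]);c=np.array([.455,.3246,0])
for l in (.019,.041):
    for w in(-.022,.022): cv2.circle(im,tuple(int(i) for i in pr(c+a*l+b*w+[0,0,.08])),4,(0,255,0),-1)
print(p,R.round(2),"cam",-f["R"].T@f["t"])
cv2.imwrite("pics/s2.png",im)
E
```

```text
[0.48163201 0.3048131  0.11785437] [[-0.8  0.6  0. ]
 [ 0.6  0.8  0. ]
 [-0.   0.  -1. ]] cam [1.16691063 0.67092146 0.7201675 ]
```

View pics/s2.png

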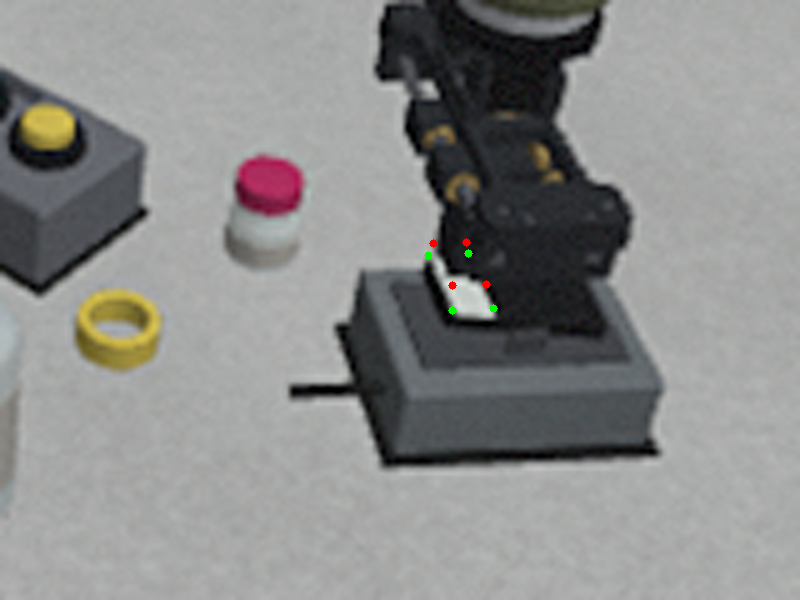

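The model stripe (green corners at about (429–493, 255–310)) lies on the white stripe, and the tips are above it. Next I press the rocker.

```bash
python3 - <<'E'
from h import *
xy=np.array([.4813,.3047])
press(xy,.025+.085,.025+.060,14,.002)
move_l([*xy,.26],vel=.2);s=read_state();print(s["time"],s["wrist_force"])
E
```

```text
tip 0.0829 cmd 0.0830 F 0.6 t 7.33
tip 0.0810 cmd 0.0810 F -0.4 t 7.58
tip 0.0790 cmd 0.0790 F 0.7 t 7.83
tip 0.0769 cmd 0.0770 F 0.9 t 8.07
tip 0.0748 cmd 0.0750 F 0.8 t 8.32
tip 0.0729 cmd 0.0730 F 0.4 t 8.57
tip 0.0709 cmd 0.0710 F 0.8 t 8.82
tip 0.0696 cmd 0.0690 F 7.7 t 9.07
tip 0.0692 cmd 0.0670 F 22.8 t 9.32
10.3167 [ 1.64770085  0.73439541 -0.88486373]
```

```bash
python3 - <<'E'
from h import *
go([.527,-.334,.26],[.99,-.12])
f=grab_frame("top");a=cv2.resize(f["img"][208:308,80:180],(400,400),interpolation=2)
f=grab_frame("scene");b=cv2.resize(f["img"][190:270,330:410],(400,400),interpolation=2)
cv2.imwrite("pics/r1.png",np.hstack([a,b]))
c=np.array([.455,.3246,0]);ax=np.array([.797,-.604,0])
f=grab_frame("top")
for l in (-.035,-.025,-.01,.01,.025,.035):
    X=c+ax*l+[0,0,.075];u=f["intrinsics"]@(f["R"]@X+f["t"]);u=u[:2]/u[2];print(l,px2w(f,*u).round(4))
E
```

```text
at [ 0.5274 -0.3331  0.2601] t 12.6 [0.1 0.5 0.1]
-0.035 [0.4268 0.3427 0.0838]
-0.025 [0.4349 0.3379 0.0802]
-0.01 [0.447  0.3306 0.0752]
0.01 [0.4631 0.3194 0.0725]
0.025 [0.4754 0.3113 0.0691]
0.035 [0.4837 0.3062 0.066 ]
```

View pics/r1.png

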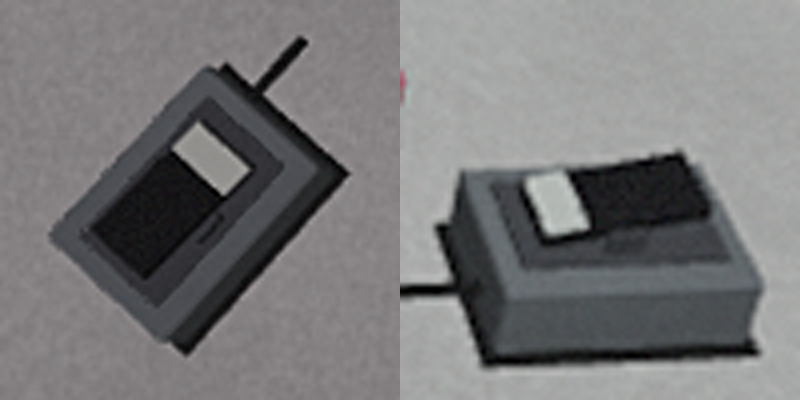

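The rocker now slopes down at the striped end, which is on the right side of the 0.2 rad half-range, and the 23 N reading shows it reached its stop. Next is the plunger.

```bash
python3 - <<'E'
from h import *
xy=np.array([.5265,-.3345])
move_l([*xy,.025+.150],vel=.15)
press(xy,.025+.147,.025+.127,18,.002)
move_l([*xy,.26],vel=.2)
gx=np.array([.5605,-.0595])
go([*gx,.22],[.105,-.995] if False else [.995,.1])
f=grab_frame("top");a=cv2.resize(f["img"][180:300,350:470],(400,400),interpolation=2)
im=f["img"].astype(int);b,g,r=im[...,0],im[...,1],im[...,2]
m=(b>1.4*g)&(b>1.6*r)&(b>80);vs,us=np.nonzero(m[225:258,390:430]);P=np.array([px2w(f,u+390,v+225) for u,v in zip(us,vs)]);print(len(us),np.median(P,0))
f=grab_frame("scene");b=cv2.resize(f["img"][100:260,180:340],(400,400),interpolation=2)
cv2.imwrite("pics/p1.png",np.hstack([a,b]))
E
```

```text
tip 0.1451 cmd 0.1450 F 0.8 t 13.87
tip 0.1429 cmd 0.1430 F 0.2 t 14.12
tip 0.1411 cmd 0.1410 F 1.1 t 14.37
tip 0.1390 cmd 0.1390 F 2.5 t 14.62
tip 0.1369 cmd 0.1370 F 1.5 t 14.87
tip 0.1348 cmd 0.1350 F 2.4 t 15.12
tip 0.1333 cmd 0.1330 F 5.8 t 15.37
tip 0.1331 cmd 0.1310 F 18.0 t 15.62
tip 0.1330 cmd 0.1290 F 29.5 t 15.87
at [ 0.5607 -0.0606  0.2199] t 17.63 [-0.1  0.1  0.2]
151 [ 0.52555187 -0.33526317  0.13196117]
```

View pics/p1.png

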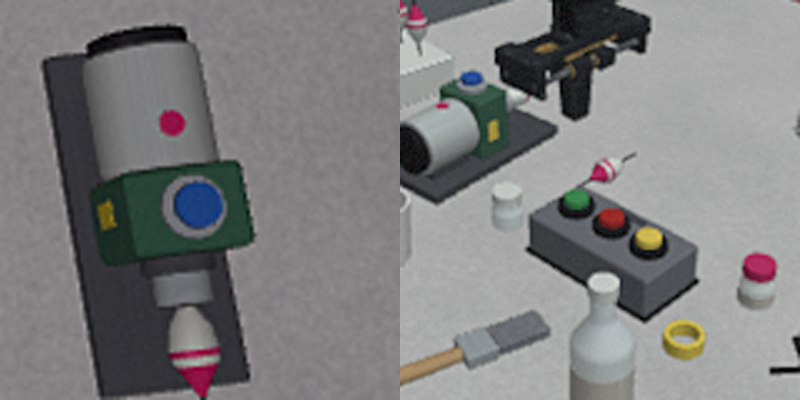

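The plunger is in: its cap now measures 0.132 m high (0.141 before), and the tip stopped dead at 0.133. The gripper hangs over the green button, so I press start next.

```bash
python3 - <<'E'
from h import *
xy=np.array([.5602,-.0597])
move_l([*xy,.025+.090],vel=.12)
press(xy,.025+.086,.025+.0725,14,.002)
pause(.3);print(read_state()["wrist_force"])
move_l([*xy,.025+.10],vel=.1);move_l([*xy,.24],vel=.2)
goto_joints([-1.324,0.381,1.297,0,1.464,-0.215])
s=read_state();print(s["time"],s["wrist_force"])
f=grab_frame("top");g=grab_frame("scene")
for n,u,v in [("green",286,222),("red",261,224),("yel",236,225),("blue",410,240)]: print(n,np.median([px2w(f,u+i,v+j) for i in(-2,0,2) for j in (-2,0,2)],0).round(4))
c=np.array([.455,.3246,0]);ax=np.array([.797,-.604,0])
for l in (-.035,.035):
    X=c+ax*l+[0,0,.075];u=f["intrinsics"]@(f["R"]@X+f["t"]);u=u[:2]/u[2];print(l,px2w(f,*u).round(4))
cv2.imwrite("pics/e_top.png",f["img"]);cv2.imwrite("pics/e_sc.png",g["img"])
a=cv2.imread("pics/top0.png");d=np.abs(a.astype(int)-f["img"]).max(2);d=cv2.medianBlur((d>40).astype(np.uint8)*255,3)
n,l,st,ce=cv2.connectedComponentsWithStats(d);print([(st[i].tolist()) for i in range(1,n)])
E
```

```text
tip 0.0839 cmd 0.0840 F -0.6 t 19.21
tip 0.0821 cmd 0.0820 F 1.6 t 19.46
tip 0.0801 cmd 0.0800 F 2.8 t 19.71
tip 0.0781 cmd 0.0780 F 4.2 t 19.96
tip 0.0764 cmd 0.0760 F 7.4 t 20.21
tip 0.0761 cmd 0.0740 F 22.1 t 20.46
[-4.88957417  0.38991552 23.0088141 ]
23.825 [0.2408804  0.06987349 0.18847084]
green [ 0.5608 -0.0593  0.0819]
red [5.523e-01 2.000e-04 8.190e-02]
yel [0.5468 0.0598 0.081 ]
blue [ 0.5278 -0.337   0.1325]
-0.035 [0.427  0.3444 0.079 ]
0.035 [0.4836 0.3061 0.0661]
[[402, 237, 3, 3, 7], [416, 237, 2, 4, 7], [122, 239, 12, 18, 44], [130, 239, 12, 17, 40], [402, 241, 6, 7, 14]]
```

View pics/e_top.png

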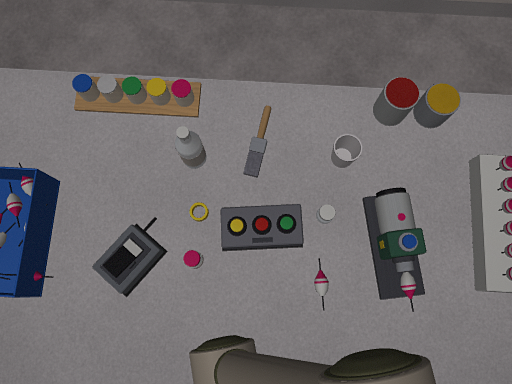

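View pics/e_sc.png

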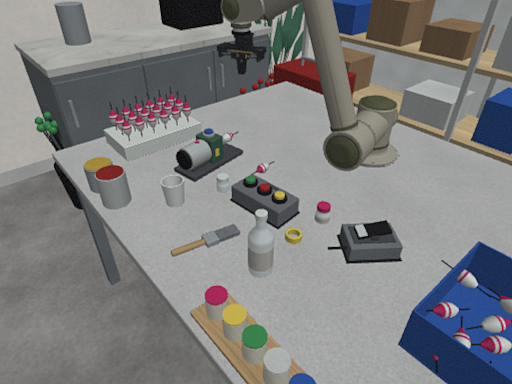

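```bash
python3 - <<'E'
from h import *
f=grab_frame("top");D=[]
c=np.array([.455,.3246,0]);ax=np.array([.797,-.604,0]);b=np.array([.604,.797,0])
for v in range(232,285):
  for u in range(100,165):
    X=px2w(f,u,v);l=(X-c)@ax;w=(X-c)@b
    if abs(l)<.04 and abs(w)<.018 and X[2]>.05: D.append((l,X[2]))
D=np.array(D);p=np.polyfit(*D.T,1);print(len(D),p,np.arctan(p[0]))
hand_in()
E
```

```text
533 [-0.19057187  0.07337634] -0.18831383653141445
the job is handed in; nothing more can be done
```

I pressed the rocker, then the plunger, then the green start button, in that order, and handed the job in. It reported no verdict. Everything was pressed with the tips of the closed fingers.

| Part | While pressing | Checked afterwards |
|---|---|---|
| Rocker | Stopped dead at 23 N | Paddle slopes 0.19 rad down at the striped end; I expected about 0.20 rad at full travel, so this agrees within camera noise |
| Plunger | Stopped at 133 mm, force rose to 29 N | Cap at about 132 mm, was 141 mm before pressing |
| Green start button | Bottomed at 76 mm, 22 N | Back up at 82 mm |

- **Red and yellow buttons:** neither was touched, and both still read about 82 mm and 81 mm.
- **Loose things:** comparing the top pictures from before and after, only the rocker and plunger had changed.
- **Time and end position:** the arm was back at its start pose, touching nothing, at about 24 s of the 54 s allowed.
- **Disagreement:** contact forces on the rocker and plunger read lower than stated while they were moving (about 1 N against 3 N, and 1 to 2.5 N against 5 N). The stops and the pictures both show full travel.

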